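# Load the connector housings into the kitting tray

## Robot

A 7-joint arm with a two-finger parallel gripper is mounted at the origin on the work surface. World frame = base frame: x ahead of the robot, y to its left, z up, the work surface at z = 0. Lengths are in m, angles in rad, forces in N, time in s.
With the tool pointing down it reaches from about 0.425 to 0.95 m from the base axis. Payload 4.7 kg.
Tool frame: the origin (TCP) lies on the centre line of the jaws, within the pads' length; the fingertips stand robot.nose_length ahead of it and the grasp point (between the pads) lies 8 mm behind it (robot.nose_length is the distance from the TCP to the fingertips, in m); z points along the fingers, x is the direction in which the jaws open and shut, and the axes are right-handed (so a half turn about z gives the same grasp; the last joint's range is limited). The gripper opens to 85 mm and grips with 20 to 120 N. Pads are 22 mm wide; open, the fingers measure 114 mm over their backs; the gripper's body (76 mm by 85 mm) begins 54 mm behind the grasp point. The pads swing forward as they close: fully open they stand 13 mm farther back than shut.
Start: joints at [-1.274, 0.469, -0.049, 1.532, 0.024, 1.141, -0.082], TCP at [0.216, 0.64, 0.242] pointing down, gripper open.
Joint ranges: [-2.59, 2.59], [-0.33, 1.99], [-1.39, 1.29], [0.1, 2.45], [-1.04, 4.18], [0.21, 1.99], [-2.66, 2.66]. Speed limits (rad/s): [2.57, 2.57, 3.14, 3.14, 3.14, 3.14, 3.14].

## Interface

Orientations are given as [roll, pitch, yaw] about the fixed x, y, z axes, in that order (R = Rz(yaw) Ry(pitch) Rx(roll)).
In Python, from plant import robot gives the robot as it stands. Calls block until the motion is done:
- robot.goto(position, orientation): joint-space move of the TCP to a pose.
- robot.move_straight(position, vel=0.15, attitude=None, contact_N=None): straight line of the TCP; attitude=None keeps the orientation; vel is the mean speed in m/s. With contact_N (N) it stops when the force on the tool has changed by that much, and returns True; else False.
- robot.move_joints(angles): joint-space move.
- robot.grip(opening, strength=None): opening from 0.0 (shut) to 1.0 (fully open); strength is the grip in N (None keeps the last); returns when the fingers have stopped.
- robot.sleep(seconds).
- robot.inverse_kinematics(position, orientation): joint angles nearest the present ones, or None.
- robot.sense(): the state.
- robot.grab_frame(name): name is "side" or "top"; returns a dict with "image" (420x560x3 uint8, red, green, blue), "range_z" (420x560 float32, m along the optical axis (not along the pixel's ray), 0 where there is no reading), "fx", "fy", "cx", "cy" (pixels), "dist_coeffs" ([k1, k2, p1, p2, k3] as OpenCV has them; the pictures are not rectified), "R" (3x3) and "t" (3): a world point X has camera coordinates R X + t. Camera axes: x right, y down, z forward; pixel columns grow to the right and rows downward; lengths in m; the calibration is good to about 2 mm. A picture is of the moment at which its call begins.
A pose or a line that the arm cannot do raises robot.IKError and nothing moves.
- robot.close_job(): hands the job in, once; it reports no verdict.
The state is a dict: "t": time; "joint_pos": joint angles; "joint_velocities": joint speeds; "effort": joint torques, N m; "tcp_pos": TCP position; "tcp_rot": TCP orientation; "wrist_force": force on the tool from outside, world axes, zero at the start; "torque": the same for the moment, N m; "opening": opening from 0.0 (shut) to 1.0 (fully open).
Only numpy, scipy, OpenCV 4.12 (cv2) and the standard library are available. Lean on these libraries where they do the work, as an engineer would, in place of code of your own. Each camera call takes 0.05 s, during which the arm holds its last target. There are 200 camera calls.

## Task

Load the kitting tray for the wiring station: put the round, the rectangular and the T-shaped connector housing each into the nest that matches its outline, flange down, boss up and fully home on the nest's floor. Lower them in gently, do not drop them, and leave the screwdriver, the carton and the tape roll where they are.

Things in the scene. Friction and masses are not known exactly. Their poses are not given: they have to be found in the camera images.
- round_housing: Bare aluminium round connector housing, about 0.28 kg, loose, standing flange down on the bench: disc flange 76 mm diameter, 18 mm thick, with a smooth coaxial barrel 44 mm diameter rising to 60 mm above the underside (grip it there); brown pin face on top. Origin: centre of the underside, z up along the barrel. Its yaw does not matter.
- rect_housing: Grey rectangular connector housing, about 0.34 kg, loose, standing flange down: flange 60 mm (its x) by 100 mm (its y), 18 mm thick, with a centred boss 40 mm (x) by 66 mm (y) rising to 60 mm above the underside (grip it across the 40 mm); brown pin face on top. Origin: centre of the underside, z up. It fits its nest either way round (half turn).
- t_housing: Blue T-shaped housing, 0.36 kg, loose, flange down. T flange 18 mm thick: cross bar along y (y -55 to 55, x -7 to 31 mm), stem to -x (x -53 to -7, y -19 to 19 mm). Boss 40 mm (x) by 34 mm (y), centred on the origin, to 60 mm above the underside (grip across the 34 mm). Origin: underside below the boss centre, near the centre of mass, z up. Fits its nest one way only.
- round_nest_floor (a point): Centre of the floor of the round pocket, 82 mm diameter. In a fixed cream block, top 32 mm and pocket floor (dark) 14 mm above the bench. Site z up. A seated round_housing has its origin here.
- rect_nest_floor (a point): Centre of the floor of the rectangular pocket, 66 mm (its x) by 106 mm (its y). In a fixed cream block, top 32 mm and pocket floor (dark) 14 mm above the bench. Site axes are the block's, z up. A seated rect_housing has its origin here, with x axes parallel (either way round).
- t_nest_floor (a point): Point on the floor of the T-shaped pocket at which the origin of a seated t_housing lies, its axes the same as the point's: the pocket is the housing's outline widened by 3 mm on every side, cross bar along y, stem to -x. The point lies 11 mm to +x of its block's centre. In a fixed cream block, top 32 mm and pocket floor (dark) 14 mm above the bench. 
- tray: Fixed flat aluminium tray 144 mm (x) by 424 mm (y) with an 18 mm rim, origin at the centre of its underside, z up. It holds three cream nest blocks 132 x 134 x 26 mm side by side along its y at 138 mm pitch, axes parallel to the tray's; which block is where varies.
- screwdriver: Bystander: loose screwdriver 200 mm long lying on the bench, wooden handle; origin midway on the underside. Leave alone.
- carton: Bystander: loose open cardboard box 100 x 120 x 60 mm; origin at the centre of the underside. Leave alone.
- tape_roll: Bystander: loose black roll, 90 mm diameter, 25 mm high, lying flat at the left of the work; origin at the centre of the underside. Leave alone.
Things that resemble listed ones, but are neither listed nor needed, are in the scene too. Leave any yellow look-alike of the round_housing alone.

How it is judged:
By the outcome, as a careful person would: the job done as asked, in the order asked, and still so for the second after the job is handed in, with the robot touching nothing.
It also fails if it takes over 67 s, if anything falls off the work surface, if the arm or the gripper's body presses on something with over 40 N, if the wrist force passes 120 N, or if a joint passes its speed limit or range.

## Working session

There is one attempt and no reset: what is moved stays moved. The work goes in short steps, each a Python script; the robot and the scene stay as the last script left them, time stands still between calls to the robot, and variables do not carry over. Pictures are saved under pics/ and viewed, about 8 in all and at most 12, crops included, and the job is handed in when it is done.

```bash
ls; mkdir -p pics
python3 - <<'E'
from plant import robot
import cv2,pickle,numpy as np
F={}
for n in("side","top"):
    f=robot.grab_frame(n);F[n]=f
    cv2.imwrite(f"pics/{n}0.png",f["image"][:,:,::-1])
    print(n,f["fx"],f["fy"],f["cx"],f["cy"],f["dist_coeffs"],np.round(f["R"],3).tolist(),f["t"])
pickle.dump(F,open("f0.pkl","wb"))
s=robot.sense();print(s["t"],s["tcp_pos"],s["tcp_rot"],robot.nose_length,s["opening"])
E
```

```text
pics
side 436.45832965411574 436.45832965411574 277.69316057404393 213.84360579111947 [-0.11371939  0.          0.          0.          0.        ] [[0.72, -0.694, -0.001], [-0.335, -0.346, -0.876], [0.608, 0.631, -0.482]] [-0.36540635  0.23203838  0.78864901]
top 418.5591297955668 418.5591297955668 276.07310012258927 201.9269433958441 [0.00578775 0.         0.         0.         0.        ] [[-0.009, -1.0, 0.008], [-0.992, 0.008, -0.125], [0.124, -0.009, -0.992]] [1.70332294e-05 5.42788906e-01 1.09330982e+00]
0.1 [0.21585354 0.63900133 0.24135975] [3.14154320e+00 1.80296475e-03 1.24510739e+00] 0.011 0.9976641981049609
```

View pics/top0.png

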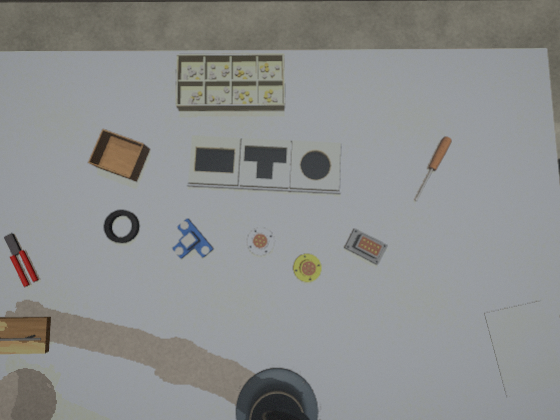

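View pics/side0.png

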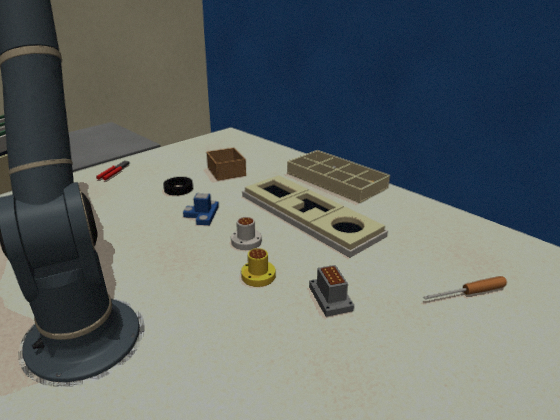

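The top view shows the nests, left to right: rectangular (215,160), T (265,160) and round (316,165). The T housing is at (190,240), the aluminium round at (260,241), the yellow decoy at (308,268) and the grey rectangular at (366,246). I'll make a zoomed picture and a height map next.

```bash
cat > geo.py <<'E'
import numpy as np,cv2
def world(f):
    """per-pixel world points from the range image"""
    h,w=f["range_z"].shape
    K=np.array([[f["fx"],0,f["cx"]],[0,f["fy"],f["cy"]],[0,0,1]])
    u,v=np.meshgrid(np.arange(w,dtype=float),np.arange(h,dtype=float))
    n=cv2.undistortPoints(np.stack([u,v],-1).reshape(-1,1,2),K,np.array(f["dist_coeffs"])).reshape(h,w,2)
    P=np.dstack([n,np.ones((h,w))])*f["range_z"][...,None]
    return (P-np.array(f["t"]))@np.array(f["R"])
def proj(f,X):
    K=np.array([[f["fx"],0,f["cx"]],[0,f["fy"],f["cy"]],[0,0,1]])
    p,_=cv2.projectPoints(np.asarray(X,float).reshape(-1,1,3),cv2.Rodrigues(np.array(f["R"]))[0],np.array(f["t"]),K,np.array(f["dist_coeffs"]))
    return p.reshape(-1,2)
E
python3 - <<'E'
import pickle,cv2,numpy as np
from geo import *
F=pickle.load(open("f0.pkl","rb"));f=F["top"]
W=world(f);z=W[...,2]
b=z[290:310,180:230];print("bench",b.mean(),b.std(),"zero",(f["range_z"]==0).mean())
for u,v in[(260,241),(366,246),(190,240),(215,160),(265,155),(316,165),(215,182),(308,268),(20,335),(25,400),(20,100)]:print(u,v,W[v,u].round(3))
a=f["image"][130:290,165:395][:,:,::-1]
hm=cv2.cvtColor(np.clip(z[130:290,165:395]*4000,0,255).astype(np.uint8),cv2.COLOR_GRAY2BGR)
o=np.vstack([cv2.resize(i,None,fx=1.85*1,fy=1.85,interpolation=cv2.INTER_CUBIC) for i in(a,hm)])
cv2.imwrite("pics/c1.png",cv2.resize(o,None,fx=1,fy=1))
E
```

```text
bench 0.002383087358818894 0.05153089861018471 zero 0.004030612244897959
260 241 [0.437 0.038 0.06 ]
366 246 [ 0.422 -0.236  0.066]
190 240 [0.442 0.219 0.062]
215 160 [0.663 0.163 0.016]
265 155 [0.677 0.025 0.014]
316 165 [ 0.647 -0.116  0.019]
215 182 [0.599 0.16  0.033]
308 268 [ 0.367 -0.085  0.062]
20 335 [0.201 0.663 0.023]
25 400 [ 0.033  0.653 -0.001]
20 100 [ 0.846  0.722 -0.004]
```

View pics/c1.png

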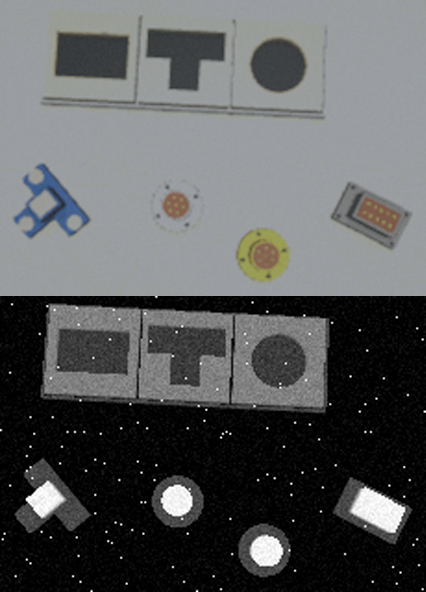

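The height map is clean, so I'll fit silhouettes to it.

```bash
cat > fit.py <<'E'
import numpy as np,cv2
from scipy.optimize import minimize
from scipy.ndimage import median_filter
from geo import *
S=8
c=lambda r:np.c_[r*np.cos(np.arange(0,6.28,.1)),r*np.sin(np.arange(0,6.28,.1))]
box=lambda x0,x1,y0,y1:np.array([[x0,y0],[x1,y0],[x1,y1],[x0,y1]],float)
def flange(k,m=0):
    if k=="round":return[c(.038+m)]
    if k=="rect":return[box(-.03-m,.03+m,-.05-m,.05+m)]
    return[box(-.007-m,.031+m,-.055-m,.055+m),box(-.053-m,-.006,-.019-m,.019+m)]
def boss(k):
    return{"round":c(.022),"rect":box(-.02,.02,-.033,.033),"t":box(-.02,.02,-.017,.017)}[k]
def place(pl,p,z):
    C,s=np.cos(p[2]),np.sin(p[2])
    q=pl@np.array([[C,s],[-s,C]])+p[:2]
    return np.c_[q,np.full(len(q),z)]
def fill(f,polys,win):
    u0,u1,v0,v1=win;m=np.zeros(((v1-v0)*S,(u1-u0)*S),np.uint8)
    for X,hull in polys:
        q=((proj(f,X)-[u0,v0]+.5)*S-.5)*16
        if hull:q=cv2.convexHull(q.astype(np.float32)).reshape(-1,2)
        cv2.fillPoly(m,[np.round(q).astype(np.int32)],255,shift=4)
    return m
def down(m):return cv2.resize(m,(m.shape[1]//S,m.shape[0]//S),interpolation=cv2.INTER_AREA)/255.
def housing(f,k,p,win,zb=0.,zlo=.009):
    pr=[(np.r_[place(q,p,zb+zlo),place(q,p,zb+.018)],True) for q in flange(k)]
    pr.append((np.r_[place(boss(k),p,zb+.018),place(boss(k),p,zb+.06)],True))
    return down(fill(f,pr,win))
def pocket(f,k,p,win):
    return down(np.minimum(*[fill(f,[(place(q,p,z),False) for q in flange(k,.003)],win) for z in(.032,.014)]))
def fit(model,target,p0s,sc=(.006,.006,.15)):
    best=None
    for p0 in p0s:
        p0=np.array(p0,float);sim=np.r_[[p0],p0+np.diag(sc)]
        for _ in range(2):
            r=minimize(lambda p:((model(p)-target)**2).sum(),p0,method="Nelder-Mead",options=dict(initial_simplex=sim,xatol=2e-5,fatol=.01,maxiter=250))
            p0=r.x;sim=np.r_[[p0],p0+np.diag(sc)/3]
        if best is None or r.fun<best.fun:best=r
    return best
E
cat > m0.py <<'E'
import pickle
from fit import *
F=pickle.load(open("f0.pkl","rb"));f=F["top"]
z=median_filter(world(f)[...,2],3)
g=f["image"].astype(float).mean(2)
out={}
for k,u,v,yaws in[("round",260,241,[0]),("rect",366,246,[.3,1.2,2.,2.8]),("t",190,238,np.arange(0,6.2,.6))]:
    w=(u-32,u+32,v-32,v+32);W=world(f)[v,u]
    if k=="round": w=(u-22,u+20,v-22,v+18)
    T=(z[w[2]:w[3],w[0]:w[1]]>.009).astype(float)
    r=fit(lambda p:housing(f,k,p,w),T,[(W[0],W[1],y) for y in yaws]);out[k]=r.x;print(k,r.x.round(4),r.fun)
for k,u,v,y0 in[("round",316,165,0),("rect",215,160,1.53),("t",265,158,-.03)]:
    w=(u-24,u+24,v-21,v+22);W=world(f)[v,u]
    I=g[w[2]:w[3],w[0]:w[1]];lo=np.percentile(I,8);hi=np.median(I[I>110]) if (I>110).any() else I.max()
    T=np.clip((hi-I)/(hi-lo),0,1)
    T=T*(cv2.dilate(pocket(f,k,(W[0],W[1],y0),w),np.ones((9,9)))>.1)
    r=fit(lambda p:pocket(f,k,p,w),T,[(W[0],W[1],y0)]);out[k+"_nest"]=r.x;print(k,"nest",r.x.round(4),r.fun,lo,hi)
# tray consistency
y=out["t_nest"][2];e=np.array([np.cos(y),np.sin(y)])
B={"rect":out["rect_nest"][:2],"t":out["t_nest"][:2]-.011*e,"round":out["round_nest"][:2]}
print({k:v.round(4) for k,v in B.items()},"d",B["rect"]-B["t"],B["t"]-B["round"],np.arctan2(*-(B["rect"]-B["round"])*[1,-1]),np.linalg.norm(B["rect"]-B["round"]))
pickle.dump(out,open("poses.pkl","wb"))
E
python3 m0.py
```

```text
round [0.4401 0.038  0.083 ] 8.076693579392542
rect [ 0.4242 -0.2468  2.6558] 14.577747020376776
t [0.4437 0.2244 5.4081] 14.600815071126489
round nest [ 0.6465 -0.1128  0.0568] 16.933460722789498 63.666666666666664 155.0
rect nest [0.6624 0.161  3.0717] 124.33817034347098 57.666666666666664 153.66666666666666
t nest [ 0.6662  0.0255 -0.0607] 19.116929985761107 60.67999999999999 154.66666666666666
{'rect': array([0.6624, 0.161 ]), 't': array([0.6552, 0.0261]), 'round': array([ 0.6465, -0.1128])} d [0.0072348  0.13483307] [0.00868964 0.13890319] -0.05810887718395191 0.27419907353459966
```

```bash
sed -i 's/("rect",215,160,1.53)/("rect",215,160,-.06)/' m0.py; python3 m0.py
cat > plan.py <<'E'
import pickle,numpy as np
from plant import robot
P=pickle.load(open("poses.pkl","rb"))
y=-.0585
s=0
wrap=lambda a:(a+np.pi)%(2*np.pi)-np.pi
for k in("round","rect","t"):
    h,n=P[k],P[k+"_nest"]
    for psi in ({"round":[0,1.57,-1.57,.8,-.8],"rect":[h[2],h[2]+np.pi],"t":[h[2]+np.pi/2,h[2]-np.pi/2]}[k]):
        for d in ([0] if k=="round" else [y-h[2],y-h[2]+np.pi] if k=="rect" else [y-h[2]]):
            a,b=wrap(psi),wrap(psi+d);r=[]
            for p,q,zz in((h,a,.034),(h,a,.15),(n,b,.15),(n,b,.05)):
                j=robot.inverse_kinematics([p[0],p[1],zz],[np.pi,0,q]);r.append(None if j is None else round(float(j[6]),2))
            print(k,round(a,3),round(b,3),r)
E
python3 plan.py
```

```text
round [0.4401 0.038  0.083 ] 8.076693579392542
rect [ 0.4242 -0.2468  2.6558] 14.577747020376776
t [0.4437 0.2244 5.4081] 14.600815071126489
round nest [ 0.6465 -0.1128  0.0568] 16.933460722789498 63.666666666666664 155.0
rect nest [ 0.6629  0.1647 -0.0551] 25.64125204915843 57.666666666666664 153.66666666666666
t nest [ 0.6662  0.0255 -0.0607] 19.116929985761107 60.67999999999999 154.66666666666666
{'rect': array([0.6629, 0.1647]), 't': array([0.6552, 0.0261]), 'round': array([ 0.6465, -0.1128])} d [0.00775531 0.13861825] [0.00868964 0.13890319] -0.05918728414405739 0.2780082489359703
round 0.0 0.0 [0.15, -0.01, 0.46, 0.49]
round 1.57 1.57 [1.54, 1.49, 1.94, 1.91]
round -1.57 -1.57 [-1.14, -1.47, -1.02, -0.96]
round 0.8 0.8 [0.86, 0.76, 1.23, 1.23]
round -0.8 -0.8 [-0.56, -0.76, -0.3, -0.25]
rect 2.656 -0.058 [-2.21, -2.59, -0.11, -0.05]
rect 2.656 3.083 [-2.21, -2.59, 2.16, 2.59]
rect -0.486 3.083 [0.77, 0.24, 2.16, 2.59]
rect -0.486 -0.059 [0.77, 0.24, -0.11, -0.05]
t 0.696 1.512 [0.29, 0.24, 1.54, 1.52]
t -2.446 -1.629 [-2.03, -2.4, -1.35, -1.27]
```

```bash
cat > act.py <<'E'
import numpy as np,pickle,cv2
from plant import robot
P=pickle.load(open("poses.pkl","rb"))
Y=-.059
N={"rect":(.6630,.1638,Y),"round":(.6467,-.1118,Y),"t":(.6659,.0254,Y)}
D=lambda q:[np.pi,0,q]
def st(m):
    s=robot.sense();print(m,"t%.1f"%s["t"],np.round(s["tcp_pos"],4),"op%.3f"%s["opening"],"F",np.round(s["wrist_force"],1),"yaw%.3f"%s["tcp_rot"][2]);return s
def pick(k,psi,zg=.034):
    x,y=P[k][:2]
    robot.goto([x,y,.15],D(psi));st("above")
    print("contact",robot.move_straight([x,y,zg],vel=.1,contact_N=8));st("down")
    robot.grip(0.,50);st("grip")
    robot.move_straight([x,y,.15],vel=.12);st("lift")
def snap(n):
    F={c:robot.grab_frame(c) for c in("top","side")}
    pickle.dump(F,open(n+".pkl","wb"))
    return F
E
python3 - <<'E'
from act import *
pick("round",0.)
x,y,_=N["round"]
robot.goto([x,y,.15],D(0.));st("over nest")
robot.move_straight([x,y,.075],vel=.1);st("low")
F=snap("f1")
a=F["side"]["image"][150:290,200:420][:,:,::-1];b=F["top"]["image"][110:250,220:440][:,:,::-1]
cv2.imwrite("pics/r1.png",cv2.resize(np.hstack([a,b]),None,fx=1.8,fy=1.8,interpolation=cv2.INTER_CUBIC))
E
```

```text
above t2.4 [0.4405 0.0391 0.1501] op1.002 F [0.4 0.6 0.3] yaw0.002
contact False
down t3.7 [0.4405 0.0381 0.0344] op0.997 F [-0.1  0.3 -0.5] yaw-0.000
grip t4.2 [0.4399 0.0382 0.0344] op0.505 F [-2.   0.2  5.5] yaw0.000
lift t5.3 [0.4394 0.038  0.1493] op0.504 F [ 0.   0.  -3.2] yaw0.000
over nest t6.3 [ 0.6456 -0.1102  0.1491] op0.505 F [-0.4  0.6 -3.4] yaw0.001
low t7.2 [ 0.6473 -0.1121  0.0756] op0.503 F [-0.4  0.4 -3.5] yaw-0.000
```

View pics/r1.png

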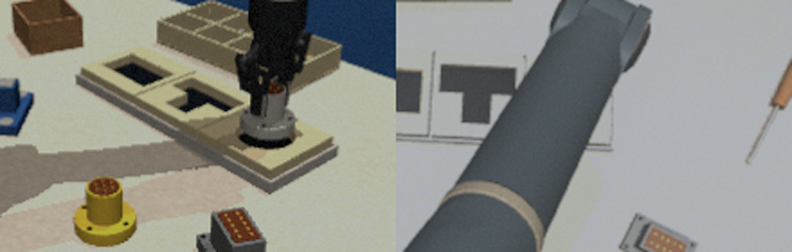

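The round housing is held level over its nest (side view about (268,125) in the crop), but the arm hides it in the top view. I'll cross-check the nest positions from the side camera before lowering.

```bash
cat > m1.py <<'E'
import pickle
from fit import *
from act import N
P=pickle.load(open("poses.pkl","rb"))
f=pickle.load(open("f0.pkl","rb"))["side"]
g=f["image"].astype(float).mean(2);W=world(f);z=median_filter(W[...,2],3)
for k in("round","rect","t"):
    u,v=proj(f,[[*N[k][:2],.03]])[0].astype(int);w=(u-36,u+36,v-26,v+26)
    I=g[w[2]:w[3],w[0]:w[1]];m=pocket(f,k,N[k],w)
    lo=I[m>.95].mean();hi=np.percentile(I,85)
    T=np.clip((hi-I)/(hi-lo),0,1);T=(T>.5)*(cv2.dilate(m,np.ones((7,7)))>.1)
    r=fit(lambda p:pocket(f,k,p,w),T.astype(float),[N[k]],(.004,.004,.05))
    print(k,"nest side",r.x.round(4),"d mm",((r.x[:2]-N[k][:2])*1e3).round(1),r.fun)
for k in("rect","t","round"):
    u,v=proj(f,[[*P[k][:2],.03]])[0].astype(int);w=(u-30,u+30,v-32,v+32)
    T=z[w[2]:w[3],w[0]:w[1]]>.009
    _,L=cv2.connectedComponents(T.astype(np.uint8));T=(L==L[32,30]).astype(float)
    r=fit(lambda p:housing(f,k,p,w),T,[P[k]]);print(k,"side",r.x.round(4),"d",((r.x[:2]-P[k][:2])*1e3).round(1),r.fun)
f=pickle.load(open("f1.pkl","rb"))["side"]
X=world(f)[...,:];
# held round housing: barrel/flange points by height, from side camera
zb=.0756-.034
m=(abs(X[...,0]-.647)<.05)&(abs(X[...,1]+.112)<.05)&(X[...,2]>zb-.003)&(X[...,2]<zb+.022)
u,v=np.where(m)[1],np.where(m)[0]
T=cv2.medianBlur(m.astype(np.uint8)*255,3)/255.;w=(u.min()-4,u.max()+4,v.min()-4,v.max()+4);T=T[w[2]:w[3],w[0]:w[1]]
def mod(p):
    return down(fill(f,[(np.r_[place(c(.038),[p[0],p[1],0],zb+p[2]),place(c(.038),[p[0],p[1],0],zb+.018+p[2])],True)],w))
r=fit(mod,T,[(.647,-.112,0)],(.004,.004,.004));print("held flange side (x,y,dz)",r.x.round(4),r.fun)
E
python3 m1.py
```

```text
round nest side [ 0.6476 -0.1079 -0.0719] d mm [0.9 3.9] 119.55349480968857
rect nest side [ 0.6737  0.1718 -0.3761] d mm [10.7  8. ] 109.7841599384852
t nest side [ 0.6777  0.0295 -0.2249] d mm [11.8  4.1] 135.00295271049595
rect side [ 0.4223 -0.2437  2.6517] d [-1.9  3.1] 16.436216839677048
t side [0.4442 0.2311 5.4342] d [0.6 6.7] 26.487151095732408
round side [0.4396 0.043  0.0395] d [-0.5  5. ] 10.61051903114187
held flange side (x,y,dz) [ 0.6492 -0.1078  0.0011] 183.99618608227607
```

The side camera reads about +4 mm in y for the housings as well as the held part, so it is biased. The top camera agrees with the arm. Lowering.

Run:
```python
from act import *
x,y,_=N["round"]
print(robot.move_straight([x,y,.0535],vel=.05,contact_N=8));s=st("in")
if s["tcp_pos"][2]<.056:
    print(robot.move_straight([x,y,.0465],vel=.02,contact_N=5));st("seat")
```

```text
False
in t7.9 [ 0.6466 -0.1118  0.0531] op0.505 F [-0.5  0.5 -3.2] yaw-0.000
True
seat t8.2 [ 0.6472 -0.1119  0.0486] op0.501 F [-0.8  0.2  4.7] yaw0.000
```

```bash
cat >> act.py <<'E'
def place(k,psi,release=True):
    x,y,_=N[k]
    robot.goto([x,y,.15],D(psi))
    robot.move_straight([x,y,.075],vel=.1);st("low")
    c=robot.move_straight([x,y,.0535],vel=.05,contact_N=8);s=st("in")
    if c or s["tcp_pos"][2]>.056:print("BLOCKED");return False
    print(robot.move_straight([x,y,.0465],vel=.02,contact_N=5));s=st("seat")
    if s["tcp_pos"][2]>.0505:print("HIGH");return False
    if release:let()
    return True
def let():
    robot.grip(.85);p=robot.sense()["tcp_pos"];st("open")
    robot.move_straight([p[0],p[1],.15],vel=.15);st("up")
E
python3 - <<'E'
from act import *
let()
pick("rect",-.486)
place("rect",Y,False)
F=snap("f2")
a=F["side"]["image"][130:270,200:420][:,:,::-1];b=F["top"]["image"][110:250,150:370][:,:,::-1]
cv2.imwrite("pics/r2.png",cv2.resize(np.hstack([a,b]),None,fx=1.8,fy=1.8,interpolation=cv2.INTER_CUBIC))
E
```

```text
open t8.6 [ 0.6457 -0.1114  0.0467] op0.851 F [ 0.6 -0.1  0.2] yaw0.000
up t9.4 [ 0.645  -0.111   0.1491] op0.851 F [ 0.7  0.5 -0.2] yaw0.000
above t10.5 [ 0.4259 -0.2462  0.15  ] op0.851 F [ 0.4 -0.3 -0.9] yaw-0.483
contact False
down t11.8 [ 0.4246 -0.247   0.0345] op0.856 F [ 1.  -0.2 -1. ] yaw-0.486
grip t12.2 [ 0.4242 -0.2466  0.0344] op0.460 F [-1.6  0.3  6.1] yaw-0.486
lift t13.3 [ 0.4237 -0.2464  0.1493] op0.463 F [ 0.1 -0.2 -3.2] yaw-0.486
low t15.9 [0.6636 0.1638 0.0756] op0.462 F [-0.1  0.2 -3.3] yaw-0.059
in t16.2 [0.6623 0.164  0.0637] op0.465 F [-0.2 -0.3 -3.4] yaw-0.059
BLOCKED
```

View pics/r2.png

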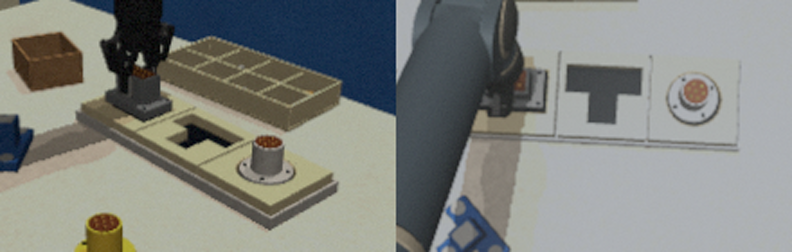

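The round housing sits in its nest. The rectangular one stopped about 3 mm below the block top, so I'll look closer.

Run:
```python
import pickle
from fit import *
from act import N
F=pickle.load(open("f2.pkl","rb"));f=F["top"];zb=.0637-.0344
K=6
def ov(f,u0,u1,v0,v1):
    im=cv2.resize(f["image"][v0:v1,u0:u1][:,:,::-1],None,fx=K,fy=K,interpolation=cv2.INTER_CUBIC)
    def pl(X,col):
        q=((proj(f,X)-[u0,v0]+.5)*K-.5)
        cv2.polylines(im,[np.round(q).astype(np.int32)],True,col,1)
    p=(.6623,.164,-.059)
    pl(place(flange("rect")[0],p,zb+.018),(0,0,255));pl(place(boss("rect"),p,zb+.06),(0,255,255))
    pl(place(flange("rect",.003)[0],N["rect"],.032),(0,255,0))
    return im
a=ov(f,180,246,125,195);f=F["side"];b=ov(f,230,296,165,235)
cv2.imwrite("pics/r3.png",np.hstack([a,b]))
```

```text
(no output)
```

View pics/r3.png

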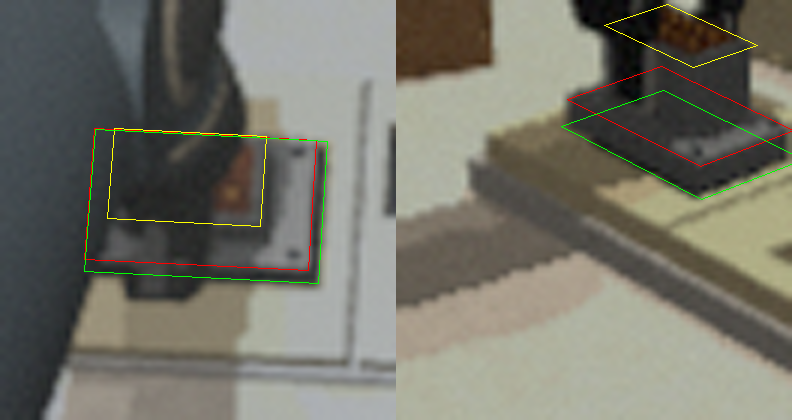

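In the overlay the held flange lies inside the pocket outline, and no residual force is left. I'll back up a little and retry slowly, logging the force.

Run:
```python
from act import *
x,y,_=N["rect"]
robot.move_straight([x,y,.069],vel=.05);robot.sleep(.3);st("ready")
for z in np.arange(.066,.0529,-.002):
    c=robot.move_straight([x,y,z],vel=.03,contact_N=6);s=st(str(c));
    if c: print(np.round(s["torque"],2));robot.sleep(.2);s=st("settled");print(np.round(s["torque"],2));break
```

```text
ready t16.9 [0.6629 0.1638 0.0689] op0.462 F [ 0.3 -0.6 -4.1] yaw-0.059
False t17.1 [0.6627 0.1638 0.0656] op0.458 F [ 0.2 -0.1 -3.7] yaw-0.059
False t17.4 [0.6629 0.1638 0.0638] op0.465 F [ 0.4 -0.6 -4.1] yaw-0.059
False t17.6 [0.6629 0.1638 0.0618] op0.463 F [-0.  -0.  -4.1] yaw-0.059
False t17.9 [0.6629 0.1638 0.0598] op0.460 F [-1.3  0.5 -3.2] yaw-0.059
False t18.1 [0.6628 0.1638 0.0578] op0.464 F [ 0.7 -0.  -3.9] yaw-0.059
False t18.4 [0.6629 0.1637 0.0558] op0.458 F [-0.7 -0.6 -3.6] yaw-0.059
False t18.6 [0.6629 0.1638 0.0538] op0.460 F [ 0.6  0.8 -3.5] yaw-0.059
```

```bash
sed -i 's/robot.move_straight(\[x,y,.075\],vel=.1);st("low")/robot.move_straight([x,y,.069],vel=.08);robot.sleep(.3);st("low")/; s/\[x,y,.0535\],vel=.05/[x,y,.0535],vel=.03/' act.py
python3 - <<'E'
from act import *
x,y,_=N["rect"]
print(robot.move_straight([x,y,.0465],vel=.02,contact_N=5));s=st("seat")
if s["tcp_pos"][2]<.0505:
    let()
    pick("t",P["t"][2]-2*np.pi+np.pi/2)
    robot.goto([N["t"][0],N["t"][1],.15],D(Y+np.pi/2));st("over t")
    place("t",Y+np.pi/2,False)
E
```

```text
True
seat t19.0 [0.6633 0.1638 0.0485] op0.463 F [0.3 0.5 5.7] yaw-0.059
open t19.4 [0.6617 0.1638 0.0466] op0.848 F [ 0.2  0.1 -0.7] yaw-0.059
up t20.2 [0.6609 0.1639 0.149 ] op0.848 F [ 0.1 -0.8 -1.2] yaw-0.059
above t21.1 [0.4452 0.2242 0.1502] op0.848 F [0.4 0.6 0.3] yaw0.694
contact False
down t22.4 [0.4441 0.2246 0.0345] op0.848 F [-0.2 -0.4  1. ] yaw0.696
grip t22.9 [0.4439 0.2246 0.0345] op0.391 F [-0.5  0.2  4.6] yaw0.696
lift t24.0 [0.443  0.2241 0.1492] op0.389 F [-0.7  0.  -3.4] yaw0.696
over t t25.1 [0.6651 0.027  0.1491] op0.389 F [ 0.   0.1 -3. ] yaw1.513
low t26.9 [0.666  0.0255 0.0693] op0.393 F [-0.  -0.1 -3. ] yaw1.512
in t27.5 [0.6659 0.0254 0.0534] op0.394 F [ 1.2 -0.3 -3.5] yaw1.512
True
seat t27.9 [0.6666 0.0254 0.0486] op0.392 F [ 0.5 -0.2  4.8] yaw1.512
```

The T housing is seated at the expected height. Next: release, clear the view and check.

Run:
```python
from act import *
let()
robot.goto([.216,.64,.242],D(1.245));st("home")
F=snap("f3")
import fit,geo
X=geo.world(F["top"])
for k in N:
    C,s=np.cos(Y),np.sin(Y);d=X[...,:2]-N[k][:2];l=d@np.array([[C,-s],[s,C]])
    w={"round":.016,"rect":.014,"t":.012}[k]
    m=(abs(l[...,0])<w)&(abs(l[...,1])<w)&(X[...,2]>.055);m2=(abs(l[...,0])<.1)
    p=X[m];b=[np.median(p[p[:,i]>0.0,i] if 0 else p[:,i]) for i in range(3)]
    # slope of top face (tilt)
    A=np.c_[p[:,:2]-p[:,:2].mean(0),np.ones(len(p))];k_=abs(p[:,2]-b[2])<.008
    print(k,"top z",round(b[2],4),"slope",np.linalg.lstsq(A[k_],p[k_,2],rcond=None)[0][:2].round(3),m.sum())
a=F["side"]["image"][140:270,200:420][:,:,::-1]
t=F["top"]["image"][:,:,::-1]
o=np.vstack([cv2.resize(i,(560,330),interpolation=cv2.INTER_CUBIC) for i in(t[125:200,180:350][:, :],)]+[cv2.resize(a,(560,270))])
cv2.imwrite("pics/fin.png",o)
f0=pickle.load(open("f0.pkl","rb"))["top"]["image"].astype(int)
df=cv2.medianBlur((abs(f0-F["top"]["image"]).max(2)>45).astype(np.uint8)*255,5)
n,_,S,_=cv2.connectedComponentsWithStats(df);print(S[1:])
```

```text
open t28.3 [0.6648 0.0255 0.0467] op0.851 F [0.4 0.6 0.2] yaw1.512
up t29.2 [0.664  0.0256 0.1491] op0.848 F [ 0.5 -0.5 -0.7] yaw1.512
home t31.9 [0.2174 0.6394 0.242 ] op0.850 F [-0.1  0.  -0.1] yaw1.243
rect top z 0.0752 slope [-0.005 -0.014] 109
round top z 0.075 slope [ 0.036 -0.034] 148
t top z 0.0743 slope [-0.026  0.035] 80
[[245 147  41  15 519]
 [197 149  35  21 470]
 [301 151  28  27 554]
 [258 166  14  11 135]
 [174 219  39  39 522]
 [253 234  14  14 148]
 [352 234  30  27 467]
 [345 245   3   4   9]
 [ 52 343   1   2   2]
 [ 64 346   9   6  22]
 [ 83 351   4   5  17]
 [ 89 353   8   8  25]
 [103 358   2   1   2]
 [104 360   4   1   4]
 [129 362   5   2   6]
 [135 365   6   2   6]
 [120 366   2   1   2]
 [121 369   3   2   5]
 [139 368   1   1   1]
 [157 388   1   2   2]]
```

View pics/fin.png

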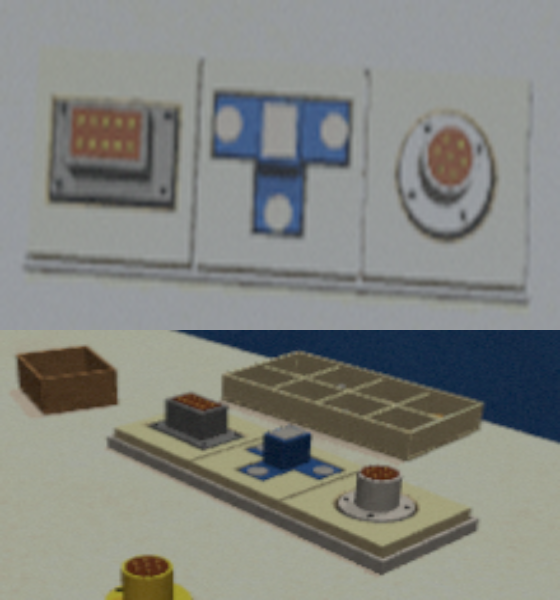

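In the final picture all three flanges lie flush with the block tops. Rectangular is at (115,150), T at (283,150) and round at (446,165). Only the housings have moved.

```bash
python3 -c "
from plant import robot
print(robot.close_job())"
```

```text
the job is handed in; nothing more can be done
None
```

All three connector housings are in their matching nests, flange down and boss up, and the job is handed in at about 32 s on the robot's clock.

- **Seating:** each housing was lowered under contact sensing and touched the floor at TCP height 48.5–48.6 mm, against about 48.4 mm expected. The gripper was opened only after that. In the final height map the boss tops stand 74.3–75.2 mm above the bench; a fully seated housing should be at 74 mm.
- **Tilt:** the measured slopes of the boss tops were 0.01–0.05, which I took as depth noise. The flanges look flush with the blocks in both camera views.
- **Bystanders:** comparing the top picture before and after shows the screwdriver, carton, tape roll and yellow look-alike unmoved. The only other differences are small specks near the arm.

Two checks disagreed along the way:
- **Rectangular housing:** its first descent stopped on a brief contact signal about 3 mm into the pocket. I raised it slightly and lowered it again slowly, and it went in freely.
- **Side camera:** it read 3–7 mm too far in y compared with the top camera and the arm, and its fits of the nest pockets were poor. I used the top camera's positions instead.

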